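# Shut the tip box and slide its carrier board out to the red line, holding it

### The arm

A 7-joint arm with a two-finger parallel gripper is mounted at the origin on a cart in front of the work surface, level with it; the furniture and walls round the work are solid. World frame = base frame: x ahead of the robot, y to its left, z up, the work surface at z = 0. Lengths are in m, angles in rad, forces in N, time in s.
With the tool pointing down it reaches from about 0.35 to 0.9 m from the base axis. Payload 19.9 kg.
Tool frame: the origin (TCP) lies on the centre line of the jaws, within the pads' length; the fingertips stand 14 mm ahead of it and the grasp point (between the pads) lies 5 mm behind it (r.tip_extent is the distance from the TCP to the fingertips, in m); z points along the fingers, y is the line along which they close (so a half turn about z gives the same grasp; the last joint's range is limited). The gripper opens to 94 mm and grips with 3 to 60 N. Pads are 16 mm wide; open, the fingers measure 119 mm over their backs; the gripper's body (75 mm by 177 mm) begins 78 mm behind the grasp point.
Start: joints at [-1.294, 0.417, -0.01, 1.614, 0.005, 1.111, -0.053], TCP at [0.196, 0.593, 0.219] pointing down, gripper open.
Joint ranges: [-2.81, 2.81], [-0.39, 2.02], [-1.27, 1.25], [0.06, 2.57], [-1.19, 4.33], [0.19, 2], [-2.82, 2.82]. Speed limits (rad/s): [1.89, 1.89, 2.39, 2.39, 3.01, 3.01, 3.01].

### API

Orientations are given as a rotation vector (axis times angle).
In Python, from station import r, optics, spotter gives the robot as it stands. The module is installed in compiled form; this text tells all that it offers.
- The arm moves only by the tool carry_out, never from a script. Its argument "increments" is a list of rows, each an object of numbers: "x", "y", "z": the shift along the tool's x, y, z normalised to -1 to 1, where 1 is 5 cm; "ax", "ay", "az": the turn, a rotation vector about the tool's x, y, z normalised to -1 to 1, where 1 is 8 degrees. A call has 1 to 5 rows; each row shifts and turns the commanded pose from where the row before left it, along the tool's axes as they then stand; what a row does not reach is not made up. A row lasts 1/10 s, in which the tool goes at most 50 mm and 8.59 degrees, less where a joint would pass 70% of its speed; a pose out of reach is approached as far as the arm can. A call with a number of a shift or a turn outside -1 to 1 is refused whole. A call with a gripper value outside its range is refused whole. "grip" is the finger opening in mm, from 0 to 94, set as the call begins (left out, the last holds). The fingers move at their own pace and stop on an object; the grip force is fixed at half the most. Time passes only in rows, so rows that do not move let the fingers close. It gives the time, the measured TCP pose, the force, the opening and the grip force at its end, in the units of the state.
- r.sense(): the state, without advancing time (a new reading comes with each control period).
- optics.snapshot(name): name is "scene" or "side" or "wrist"; returns the picture (420x560x3 uint8, blue, green, red); there is no depth.
- optics.get_calibration(name): a dict with "vfov" (degrees; the focal length in pixels is half the picture's height over the tangent of half this angle, whatever the lens; pixels are square), "cx", "cy" (the principal point, pixels), "k1" (the pictures are not rectified: a ray, as slopes to the right and down, at radius r is drawn at 1 + k1 r^2 times it, then the intrinsics apply), "R" (3x3) and "t" (3): a world point X has camera coordinates R X + t. Camera axes: x right, y down, z forward; pixel columns grow to the right and rows downward; lengths in m; the calibration is good to about 2 mm. A picture is of the moment at which its call begins: read the wrist's pose just before it. get_calibration takes no time and is no camera call; for the wrist camera it gives the pose at the moment of the call.
- r.sign_off(): hands the job in; it is judged then, once.
Trained networks look in the newest picture that a camera, given by its name, has taken for a name from the list of things; names that differ only in an ending like _2 or _b are one class to them, and where a whole thing is asked for, a point or a joint stands for the part that bears it (a point fixed in the world has none). Each returns a list of dicts, best first, with "conf" (0 to 1); they miss things now and then, are a little off and sometimes report something else, mostly with a low value. They report only what shows in the picture. A call takes as long as a camera call.
- spotter.search_frame(camera, name): "location" ([x, y, z] in m, in world coordinates, good to about 4 mm: the middle of the surface that is visible of it).
- spotter.silhouettes(camera, name): "mask" (420x560 bool, what is visible of it).
The state is a dict: "time_s": time; "joint_positions": joint angles; "qd": joint speeds; "joint_efforts": joint torques, N m; "ee_pos": TCP position; "tcp_rot": TCP orientation; "contact_force": force on the tool from outside, world axes, zero at the start; "moment": the same for the moment, N m; "opening": finger opening in m; "grip_force": force on a finger pad.
Only numpy, scipy, OpenCV 4.12 (cv2) and the standard library are available. Lean on these libraries where they do the work, as an engineer would, in place of code of your own. Each camera call takes 0.05 s, during which the arm holds its last target. There are 200 camera calls.

### The job

Lower the lid of the blue tip box shut while its white carrier board is still back on the dark grey stand. Then take the board by the black upright grip and slide it to the left along the stand, flat between the rails, until the red line across the board is level with the stand's left end. The box now overhangs and would tip the board if let go, so finish while still gripping the black grip, holding the board flat on the stand with the lid shut; leave the bottles and the timer where they stand.

Things in the scene. Friction and masses are not known exactly. Their poses are not given: they have to be found in the camera images.
- stand: Fixed dark grey slideway stand, 172 (x) by 300 (y) by 60 mm high, standing somewhere in front of the robot, turned by up to 0.25 rad. Origin at the centre of its underside; its y axis runs along the slide, towards its left end over which the board is slid out; z up. Two aluminium rails along its long edges (12 mm wide, 6 mm above its top, 148 mm apart inside) guide the board.
- stand_end (a point): Middle of the top edge of the stand's left end, at the height of its top face (60 mm above the worktop), axes as the stand: the red line has to come level with this end.
- board: White carrier board, 142 (x) by 320 (y) by 10 mm, loose on the stand between its rails (3 mm play each side), origin at the centre of its underside, y axis towards its outer (left) end, z up. The tip box is fixed on its outer half (box centre at y = +85 mm, x = 0) and the black grip near its inner end. All together 0.68 to 0.89 kg, centre of mass 25 to 35 mm outward of the origin, thus 60 to 70 mm outward of the red line.
- red_line (a point): Red line, 3 mm wide, across the board at y = -35 mm in the board's frame; this point is the middle of the line, on the board's underside. It starts 140 to 170 mm inward of the stand's left end.
- grip_center (a point): Grasp point of the black upright grip fixed to the board (at y = -135 mm in the board's frame): a plate 70 mm wide along the board's x, 14 mm thick along the board's y and 40 mm tall on the board's top face (a 4 mm thick foot flange reaches 13 mm each way along y). The point is in its middle, 25 mm above the board's top face and 15 mm below the grip's top. Axes as the board. Pinch it from above across the 14 mm.
- tips_lid (a joint): Hinge of the blue tip box's lid, rad: 0 shut, grows as it opens, 1.68 fully open (just past upright). It starts at 1.25 to 1.6. A stiff friction hinge (0.04 N m): the lid stays at whatever angle it is left.
- lid_hinge (a point): Middle of the lid's hinge line, which runs along the board's y at the back (+x) side of the box, 46 mm behind the box centre in x and 37 mm above the board's top face. Axes turn with the lid (as the board's when shut). The box is 97 (x) by 131 (y) mm, 71 mm high when shut, of which the lid, a 34 mm deep upturned tray with thin walls, is the upper half.
- lid_edge (a point): Middle of the lid's front upper edge, on its outside: in the frame of lid_hinge at x = -90 mm, z = +34 mm (z is the outward normal of the lid's flat top panel). When the lid stands upright this edge is at the top and the top panel faces away from the robot (board's +x), so the lid is closed by pushing on the top panel from behind, toward the board's -x, and then down.
- bottle_blue: White bottle with a blue cap, 45 mm wide, 91 mm high: a bystander. Origin under its centre.
- bottle_red: White bottle with a red cap, 45 mm wide, 91 mm high, at the right: a bystander. Origin under its centre.
- timer: White lab timer lying flat, 60 by 66 by 15 mm, near the front left: a bystander. Origin under its centre.

How it is judged:
On the way, in this order (a step that is already met when the one before it is completed fails the run):
1. the lid is shut while the red line is still well back on the stand (value of joint tips_lid below 0.08 rad and y of red_line in the frame of stand_end below -0.08 m), for 0.2 s.
2. the red line is level with the stand's left end, the board held by its grip (y of red_line in the frame of stand_end between -0.006 and 0.006 m and contact force between the fingers and grip above 3 N), for 0.2 s.
At the end, for the whole second after the job is handed in: The lid is shut (within 0.08 rad), the red line is within 6 mm of the stand's left end, the board lies flat on the stand (within 0.04 rad, line within 5 mm of the stand's top) and rests on it, at rest, with the fingers gripping the black grip (over 3 N) through the last second (all of step 2 and value of joint tips_lid below 0.08 rad and z of red_line in the frame of stand_end between -0.004 and 0.005 m and angle between board's own z axis and vertical below 0.04 rad and contact force between board and stand above 0.5 N and linear speed of board below 0.02 m/s); the arm keeps its last pose, push and grip.
It fails at once if the board tips (angle between board's own z axis and vertical above 0.15 rad).
It fails at once if the board is lifted off the stand instead of slid (z of red_line in the frame of stand_end above 0.015 m).
It fails at once if a bystander is pushed away (distance of any of bottle_blue, bottle_red, timer from where it was at the start of the episode above 0.03 m).
It also fails if it takes over 50 s, if anything falls off the work surface, if the arm or the gripper's body presses on something with over 40 N, if the wrist force passes 120 N, or if a joint passes its speed limit or range.

## Working session

There is one attempt and no reset: what is moved stays moved. The work goes in short steps, Python scripts to look and compute and a tool call to move; the robot and the scene stay as the last step left them, time stands still between calls to the robot, and variables do not carry over. Pictures are saved under pics/ and viewed, at most 10 in all, crops included, and the job is handed in when it is done.

Besides the shell and the picture viewer there is one more tool, called after ">>>" in YAML: its name, and indented under it one key for each argument. carry_out: Moves the arm, as the interface text tells. Its arguments: {"type":"object","properties":{"increments":{"type":"array","items":{"type":"object","properties":{"x":{"type":"number","minimum":-1,"maximum":1},"y":{"type":"number","minimum":-1,"maximum":1},"z":{"type":"number","minimum":-1,"maximum":1},"ax":{"type":"number","minimum":-1,"maximum":1},"ay":{"type":"number","minimum":-1,"maximum":1},"az":{"type":"number","minimum":-1,"maximum":1}}}},"grip":{"type":"number"}},"required":["increments"]}

```bash
mkdir -p pics; python3 - <<'E'
from station import r, optics, spotter
import cv2,numpy as np
s=r.sense(); print(s['time_s'],s['ee_pos'],s['tcp_rot'])
a=optics.snapshot("scene"); b=optics.snapshot("side")
cv2.imwrite('pics/a.png',a);cv2.imwrite('pics/b.png',b)
for c in("scene","side"):
    k=optics.get_calibration(c);print(c,k['vfov'],k['k1'],(-np.array(k['R']).T@k['t']).round(3))
    for n in("stand","board","red_line","grip_center","tips_lid","bottle_blue","bottle_red","timer"):
        print(n,[(np.round(d['location'],3).tolist(),round(d['conf'],2)) for d in spotter.search_frame(c,n)[:2]])
print(r.sense()['time_s'])
E
```

```text
0.0 [0.19580521 0.59316445 0.21884747] [-4.98707870e-01 -3.10166872e+00  1.85216326e-03]
scene 42.2118112370848 -0.21364306837349673 [-0.711 -0.805  0.944]
stand [([0.406, -0.021, 0.028], 0.6), ([0.477, 0.101, 0.092], 0.29)]
board [([0.48, 0.099, 0.091], 0.79)]
red_line [([0.477, 0.096, 0.091], 0.78)]
grip_center []
tips_lid [([0.546, 0.154, 0.149], 0.67)]
bottle_blue [([0.548, 0.158, 0.147], 0.53)]
bottle_red [([0.685, -0.277, 0.05], 0.7)]
timer []
side 55.8368199005956 -0.01262884278722315 [0.591 1.028 0.631]
stand [([0.481, 0.166, 0.011], 0.59)]
board [([0.487, 0.178, 0.104], 0.63)]
red_line [([0.488, 0.18, 0.098], 0.82), ([0.543, 0.213, 0.182], 0.71)]
grip_center [([0.472, -0.064, 0.088], 0.53)]
tips_lid [([0.474, -0.064, 0.09], 0.66), ([0.544, 0.21, 0.183], 0.61)]
bottle_blue [([0.719, 0.349, 0.053], 0.62)]
bottle_red [([0.697, -0.26, 0.048], 0.71), ([0.489, 0.178, 0.105], 0.59)]
timer [([0.366, 0.436, 0.014], 0.7)]
0.9
```

View pics/a.png

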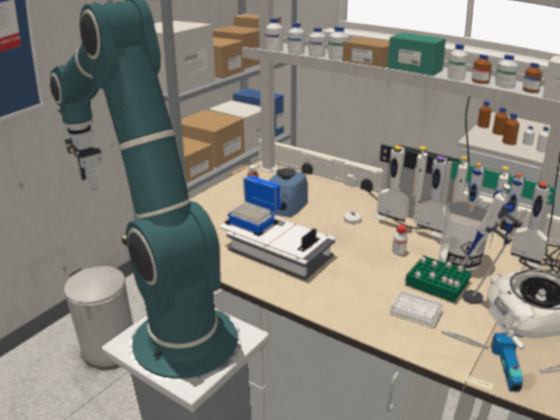

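View pics/b.png

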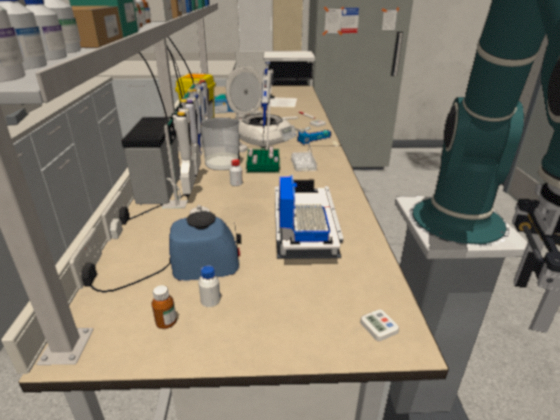

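```bash
cat > h.py <<'E'
from station import r, optics, spotter
import cv2,numpy as np,sys
from scipy.spatial.transform import Rotation as R
def goal(p,yaw,pitch=0,p0=None):
    """total shift (tool axes, units of 5cm) and az (units of 8deg) to reach p with tool y at world yaw+90deg"""
    s=r.sense();Q=R.from_rotvec(s['tcp_rot']);P=np.array(s['ee_pos']) if p0 is None else p0
    T=R.from_matrix(np.array([[-np.cos(yaw),-np.sin(yaw),0],[-np.sin(yaw),np.cos(yaw),0],[0,0,-1.]]))
    T=R.from_matrix(np.column_stack([[-np.cos(yaw),-np.sin(yaw),0],[-np.sin(yaw),np.cos(yaw),0],[0,0,-1.]]))
    print('t',s['time_s'],'shift(tool now)',(Q.inv().apply(np.array(p)-P)/.05).round(3),'shift(tool goal)',(T.inv().apply(np.array(p)-P)/.05).round(3),'turn',((Q.inv()*T).as_rotvec()/np.radians(8)).round(3))
def ray(c,uv,k=None):
    k=k or optics.get_calibration(c);f=210/np.tan(np.radians(k['vfov']/2))
    K=np.array([[f,0,k['cx']],[0,f,k['cy']],[0,0,1]])
    n=cv2.undistortPoints(np.array(uv,float).reshape(-1,1,2),K,np.array([k['k1'],0,0,0,0]))[:,0]
    Rm=np.array(k['R']);d=np.c_[n,np.ones(len(n))]@Rm
    return -Rm.T@np.array(k['t']),d
def onplane(c,uv,z,k=None):
    o,d=ray(c,uv,k);return o+d*((z-o[2])/d[:,2])[:,None]
E
python3 - <<'E'
from h import *
k=optics.get_calibration('wrist');Rm=np.array(k['R']);o=-Rm.T@k['t'];s=r.sense();Q=R.from_rotvec(s['tcp_rot'])
print('cam in tool',Q.inv().apply(o-s['ee_pos']).round(3),'axis',Q.inv().apply(Rm[2]).round(3),'up',Q.inv().apply(-Rm[1]).round(3),k['vfov'])
goal([.40,.07,.5],0.)
# side view: stand left end top corners (z .06), board corners z .07
print(onplane('side',[(281,247),(337,248)],.06).round(3), onplane('side',[(170,270),(237,270),(200,300),(235,185)],0.).round(3))
E
```

```text
cam in tool [ 0.071  0.    -0.166] axis [-0.246 -0.001  0.969] up [0.969 0.001 0.246] 71.2936186930165
t 0.9 shift(tool now) [-7.158 -8.663 -5.61 ] shift(tool goal) [ -4.083 -10.47   -5.611] turn [-1.000e-03  0.000e+00 -2.283e+00]
[[0.556 0.218 0.06 ]
 [0.417 0.227 0.06 ]] [[ 0.836  0.224  0.   ]
 [ 0.667  0.23   0.   ]
 [ 0.746  0.336  0.   ]
 [ 0.701 -0.258  0.   ]]
```

>>> carry_out:
  increments:
    - {"z":-1}
    - {"z":-1}
    - {"z":-1}
    - {"z":-1}
    - {"z":-0.9}

```text
$.increments[0]: bad value
```

>>> carry_out:
  increments:
    - {"x":0,"y":0,"z":-0.9,"ax":0,"ay":0,"az":0}
    - {"x":0,"y":0,"z":-0.9,"ax":0,"ay":0,"az":0}
    - {"x":0,"y":0,"z":-0.9,"ax":0,"ay":0,"az":0}
    - {"x":0,"y":0,"z":-0.9,"ax":0,"ay":0,"az":0}
    - {"x":0,"y":0,"z":-0.9,"ax":0,"ay":0,"az":0}

```text
time_s: 1.4
ee_pos: [0.1958, 0.5931, 0.4465]
tcp_rot: [0.499, 3.102, 0.0]
contact_force: [-0.1, -0.4, -1.0]
opening: 0.0941
grip_force: 0.0
```

>>> carry_out:
  increments:
    - {"x":-0.55,"y":-0.65,"z":-0.1,"ax":0,"ay":0,"az":0}
    - {"x":-0.55,"y":-0.65,"z":-0.1,"ax":0,"ay":0,"az":0}
    - {"x":-0.55,"y":-0.65,"z":-0.1,"ax":0,"ay":0,"az":0}
    - {"x":-0.55,"y":-0.65,"z":-0.1,"ax":0,"ay":0,"az":0}
    - {"x":-0.55,"y":-0.65,"z":-0.1,"ax":0,"ay":0,"az":0}

```text
time_s: 1.9
ee_pos: [0.2759, 0.3943, 0.4697]
tcp_rot: [-0.499, -3.102, -0.001]
contact_force: [0.3, -0.0, 1.1]
opening: 0.0941
grip_force: 0.0
```

>>> carry_out:
  increments:
    - {"x":-0.55,"y":-0.65,"z":0,"ax":0,"ay":0,"az":0}
    - {"x":-0.55,"y":-0.65,"z":0,"ax":0,"ay":0,"az":0}
    - {"x":-0.55,"y":-0.65,"z":0,"ax":0,"ay":0,"az":0}
    - {"x":-0.55,"y":-0.65,"z":0,"ax":0,"ay":0,"az":0}
    - {"x":-0.55,"y":-0.65,"z":0,"ax":0,"ay":0,"az":0}

```text
time_s: 2.4
ee_pos: [0.3554, 0.1968, 0.4697]
tcp_rot: [0.499, 3.102, 0.001]
contact_force: [0.4, 0.5, 1.0]
opening: 0.0939
grip_force: 0.0
```

>>> carry_out:
  increments:
    - {"x":-0.4,"y":-0.6,"z":-0.1,"ax":0,"ay":0,"az":-0.5}
    - {"x":-0.4,"y":-0.6,"z":-0.1,"ax":0,"ay":0,"az":-0.5}
    - {"x":-0.4,"y":-0.6,"z":-0.1,"ax":0,"ay":0,"az":-0.5}
    - {"x":0,"y":0,"z":0,"ax":0,"ay":0,"az":-0.8}
    - {"x":0,"y":0,"z":0,"ax":0,"ay":0,"az":0}

```text
time_s: 2.9
ee_pos: [0.3911, 0.0963, 0.4847]
tcp_rot: [-0.005, 3.141, 0.001]
contact_force: [0.1, 0.5, 0.6]
opening: 0.094
grip_force: 0.0
```

```bash
python3 - <<'E'
from h import *
k=optics.get_calibration('wrist');print(r.sense()['joint_positions'])
cv2.imwrite('pics/c.png',optics.snapshot('wrist'))
for n in("board","red_line","grip_center","tips_lid"):
    print(n,[(np.round(d['location'],3).tolist(),round(d['conf'],2)) for d in spotter.search_frame('wrist',n)[:2]])
import pickle;pickle.dump(k,open('c.pkl','wb'))
E
```

```text
[-0.89082565 -0.17883554  0.47777835  1.68128349  0.08151352  1.61874611
  1.1584854 ]
board [([0.482, 0.099, 0.071], 0.8)]
red_line [([0.484, 0.097, 0.078], 0.94)]
grip_center [([0.474, -0.061, 0.096], 0.97)]
tips_lid [([0.541, 0.155, 0.197], 0.66)]
```

View pics/c.png

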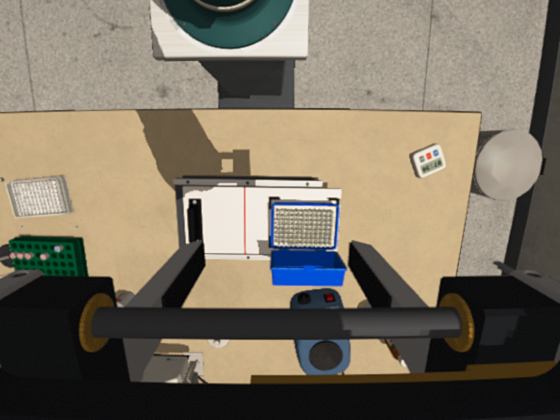

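```bash
python3 - <<'E'
import cv2
a=cv2.imread('pics/c.png')[165:305,165:355]
cv2.imwrite('pics/d.png',cv2.resize(a,None,fx=4,fy=4,interpolation=cv2.INTER_CUBIC))
E
```

```text
(no output)
```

View pics/d.png

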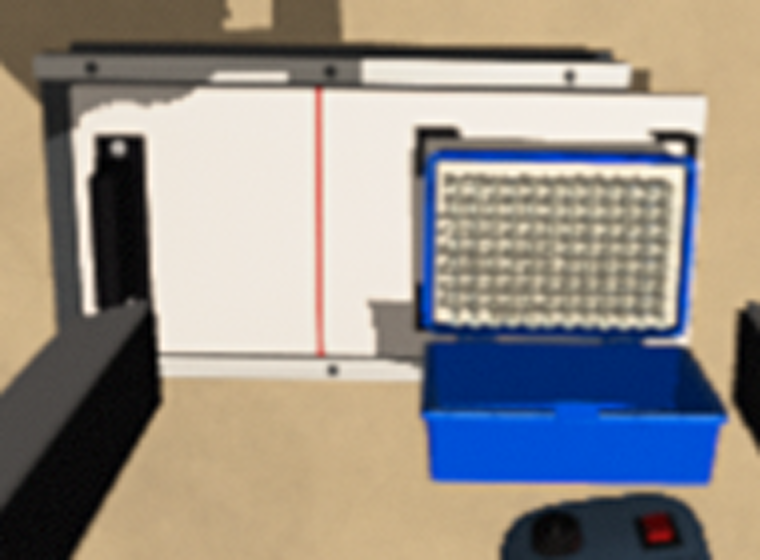

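```bash
cat > p.py <<'E'
from h import *
import pickle
from scipy.optimize import least_squares
k=pickle.load(open('c.pkl','rb'));f=210/np.tan(np.radians(k['vfov']/2))
K=np.array([[f,0,k['cx']],[0,f,k['cy']],[0,0,1]])
def proj(X): return cv2.projectPoints(np.array(X,float),np.array(k['R']),np.array(k['t']),K,np.array([k['k1'],0,0,0,0]))[0][:,0]
px=lambda l:np.array(l,float)/4+165-.375
def bp(q,P): c,s=np.cos(q[2]),np.sin(q[2]);P=np.array(P,float);return np.c_[q[0]+c*P[:,0]-s*P[:,1],q[1]+s*P[:,0]+c*P[:,1],P[:,2]]
L=lambda th:[[.046-.09*np.cos(th)+.034*np.sin(th),y,.107+.09*np.sin(th)+.034*np.cos(th)] for y in(.0195,.1505)]
Rr=lambda th:[[.046-.09*np.cos(th),y,.107+.09*np.sin(th)] for y in(.0195,.1505)]
def m(q): return proj(bp(q,[[-.071,.16,.07],[-.071,-.035,.07],[.071,-.035,.07],*L(q[3]),*Rr(q[3])]))
o=px([(706,97),(319,88),(321,355),(432,481),(712,481),(422,413),(726,413)])
s=least_squares(lambda q:(m(q)-o).ravel(),[.48,.13,0,1.4],x_scale=[.1,.1,.1,.3]);q=s.x
print('board',q.round(4));print((s.fun*4).reshape(-1,2).round(1))
print('line',bp(q,[[0,-.035,.06]]),'grip',bp(q,[[0,-.135,.095]]),'hinge',bp(q,[[.046,.085,.107]]),'edge',bp(q,L(q[3])))
print('rail end',onplane('w',px([(631,62),(631,88)]),.066,k),'stand right end', onplane('w',px([(36,57)]),.066,k),'bath near',onplane('w',px([(520,510),(690,510)]),.1,k))
E
python3 p.py
```

```text
board [ 0.479   0.0666 -0.0109  1.5525]
[[  1.1  -3.2]
 [ -1.7   0.4]
 [ -0.   -0. ]
 [-13.7   2.7]
 [ 12.9   5.6]
 [ -3.1  -3.6]
 [  4.7  -0.3]]
line [[0.47866662 0.03155564 0.06      ]] grip [[ 0.47757763 -0.06843843  0.095     ]] hinge [[0.52597068 0.15104759 0.107     ]] edge [[0.55759881 0.08519926 0.19760855]
 [0.55902538 0.21619149 0.19760855]]
rail end [[0.39455541 0.18912978 0.066     ]
 [0.40765846 0.18965072 0.066     ]] stand right end [[ 0.39246279 -0.10931098  0.066     ]] bath near [[0.623885   0.13571722 0.1       ]
 [0.6239973  0.22457645 0.1       ]]
```

>>> carry_out:
  grip: 0
  increments:
    - {"x":-0.84,"y":0.22,"z":0.3,"ax":0,"ay":0,"az":0}
    - {"x":-0.84,"y":0.22,"z":0.3,"ax":0,"ay":0,"az":0}
    - {"x":-0.84,"y":0.22,"z":0.3,"ax":0,"ay":0,"az":0}
    - {"x":-0.84,"y":0.22,"z":0.3,"ax":0,"ay":0,"az":0}
    - {"x":-0.84,"y":0.22,"z":0.3,"ax":0,"ay":0,"az":0}

```text
time_s: 3.65
ee_pos: [0.6025, 0.1535, 0.4082]
tcp_rot: [0.004, -3.141, 0.0]
contact_force: [0.1, 0.8, 0.9]
opening: 0.0575
grip_force: 0.0
```

```bash
python3 - <<'E'
from h import *
print(r.sense()['ee_pos'],r.sense()['opening'])
goal([.60,.151,.195],-.01)
k=optics.get_calibration('wrist');Rm=np.array(k['R'])
a=optics.snapshot('wrist');b=optics.snapshot('side')
c=cv2.resize(b[160:300,150:350],(560,392))
cv2.imwrite('pics/e.png',cv2.resize(np.vstack([a,np.zeros((0,560,3),np.uint8),c]),None,fx=.73,fy=.73))
E
```

```text
[0.60254493 0.15353214 0.40817827] 0.057516974965650614
t 3.65 shift(tool now) [ 0.049 -0.05   4.264] shift(tool goal) [ 0.05  -0.051  4.264] turn [-0.002 -0.003  0.089]
```

View pics/e.png

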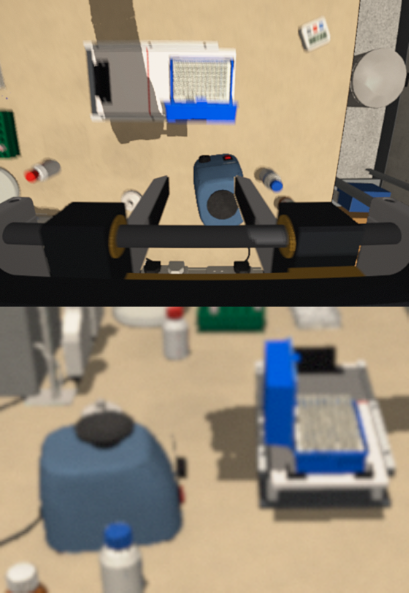

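>>> carry_out:
  increments:
    - {"x":0.03,"y":0,"z":0.7,"ax":0,"ay":0,"az":0}
    - {"x":0.02,"y":0,"z":0.7,"ax":0,"ay":0,"az":0}
    - {"x":0,"y":-0.05,"z":0.7,"ax":0,"ay":0,"az":0}
    - {"x":0,"y":0,"z":0.7,"ax":0,"ay":0,"az":0}
    - {"x":0,"y":0,"z":0.5,"ax":0,"ay":0,"az":0.09}

```text
time_s: 4.25
ee_pos: [0.5974, 0.1501, 0.2424]
tcp_rot: [-0.017, -3.14, 0.0]
contact_force: [-0.2, -0.2, 0.4]
opening: 0.0094
grip_force: 0.0
```

>>> carry_out:
  increments:
    - {"x":0,"y":0,"z":0.5,"ax":0,"ay":0,"az":0}
    - {"x":0,"y":0,"z":0.4,"ax":0,"ay":0,"az":0}
    - {"x":0,"y":0,"z":0,"ax":0,"ay":0,"az":0}

```text
time_s: 4.55
ee_pos: [0.5969, 0.1501, 0.1972]
tcp_rot: [-0.017, -3.138, 0.002]
contact_force: [-0.3, -0.3, -0.0]
opening: 0.0002
grip_force: 0.0
```

>>> carry_out:
  increments:
    - {"x":0.3,"y":0,"z":0,"ax":0,"ay":0,"az":0}
    - {"x":0.3,"y":0,"z":0,"ax":0,"ay":0,"az":0}
    - {"x":0.28,"y":0,"z":-0.06,"ax":0,"ay":0,"az":0}
    - {"x":0.28,"y":0,"z":-0.06,"ax":0,"ay":0,"az":0}
    - {"x":0,"y":0,"z":0,"ax":0,"ay":0,"az":0}

```text
time_s: 5.05
ee_pos: [0.54, 0.151, 0.2072]
tcp_rot: [0.016, 3.14, 0.003]
contact_force: [0.0, 0.3, 0.4]
opening: 0.0006
grip_force: 0.0
```

>>> carry_out:
  increments:
    - {"x":0.22,"y":0,"z":0.03,"ax":0,"ay":0,"az":0}
    - {"x":0.22,"y":0,"z":0.03,"ax":0,"ay":0,"az":0}
    - {"x":0.22,"y":0,"z":0.04,"ax":0,"ay":0,"az":0}
    - {"x":0.28,"y":0,"z":0.17,"ax":0,"ay":0,"az":0}
    - {"x":0.28,"y":0,"z":0.17,"ax":0,"ay":0,"az":0}

```text
time_s: 5.55
ee_pos: [0.4785, 0.151, 0.1831]
tcp_rot: [0.016, 3.141, -0.0]
contact_force: [1.5, -0.2, 1.7]
opening: 0.0002
grip_force: 0.6
```

>>> carry_out:
  increments:
    - {"x":0.13,"y":0,"z":0.18,"ax":0,"ay":0,"az":0}
    - {"x":0.13,"y":0,"z":0.19,"ax":0,"ay":0,"az":0}
    - {"x":0.13,"y":0,"z":0.19,"ax":0,"ay":0,"az":0}
    - {"x":0,"y":0,"z":0.02,"ax":0,"ay":0,"az":0}
    - {"x":0,"y":0,"z":0,"ax":0,"ay":0,"az":0}

```text
time_s: 6.05
ee_pos: [0.4596, 0.1512, 0.1543]
tcp_rot: [-0.016, -3.141, 0.0]
contact_force: [-6.5, 0.1, 12.7]
opening: 0.0005
grip_force: 6.4
```

>>> carry_out:
  increments:
    - {"x":0,"y":0,"z":0.04,"ax":0,"ay":0,"az":0}
    - {"x":0,"y":0,"z":0,"ax":0,"ay":0,"az":0}

```text
time_s: 6.25
ee_pos: [0.4597, 0.1514, 0.1535]
tcp_rot: [-0.016, -3.14, -0.002]
contact_force: [-18.9, -3.5, 46.1]
opening: 0.0002
grip_force: 22.9
```

>>> carry_out:
  grip: 60
  increments:
    - {"x":0,"y":0,"z":-0.3,"ax":0,"ay":0,"az":0}
    - {"x":0,"y":0,"z":-0.8,"ax":0,"ay":0,"az":0}
    - {"x":0,"y":-0.2,"z":-0.8,"ax":0,"ay":0,"az":0}
    - {"x":-0.1,"y":-0.7,"z":-0.7,"ax":0,"ay":0,"az":0}
    - {"x":-0.1,"y":-0.8,"z":0,"ax":0,"ay":0,"az":0}

```text
time_s: 6.75
ee_pos: [0.4707, 0.066, 0.2859]
tcp_rot: [0.013, 3.136, 0.004]
contact_force: [1.0, 0.5, -0.7]
opening: 0.0365
grip_force: 0.0
```

>>> carry_out:
  increments:
    - {"x":-0.1,"y":-0.8,"z":0,"ax":0,"ay":0,"az":0}
    - {"x":-0.06,"y":-0.8,"z":0,"ax":0,"ay":0,"az":0}
    - {"x":0,"y":-0.8,"z":0,"ax":0,"ay":0,"az":0}
    - {"x":0,"y":-0.3,"z":0,"ax":0,"ay":0,"az":0}
    - {"x":0,"y":0,"z":0,"ax":0,"ay":0,"az":0}

```text
time_s: 7.25
ee_pos: [0.4754, -0.0712, 0.2821]
tcp_rot: [-0.022, -3.141, 0.001]
contact_force: [-0.4, 0.6, -0.3]
opening: 0.0601
grip_force: 0.0
```

```bash
python3 - <<'E'
from h import *
import pickle
goal([.4775,-.0685,.093],-.01)
k=optics.get_calibration('wrist');pickle.dump(k,open('f.pkl','wb'))
a=optics.snapshot('wrist')
for n in("red_line","grip_center","tips_lid"):
    print(n,[(np.round(d['location'],3).tolist(),round(d['conf'],2)) for d in spotter.search_frame('wrist',n)[:2]])
b=optics.snapshot('side')
c=cv2.resize(b[170:290,240:400],(560,420),interpolation=cv2.INTER_CUBIC)
cv2.imwrite('pics/f.png',cv2.resize(np.vstack([a,c]),(400,600)));cv2.imwrite('pics/f0.png',a)
E
```

```text
t 7.25 shift(tool now) [-0.042  0.057  3.782] shift(tool goal) [-0.041  0.054  3.782] turn [-0.005 -0.001 -0.029]
red_line [([0.47, 0.08, 0.073], 0.76)]
grip_center [([0.474, -0.067, 0.084], 0.79)]
tips_lid [([0.474, 0.145, 0.145], 0.97)]
```

View pics/f.png

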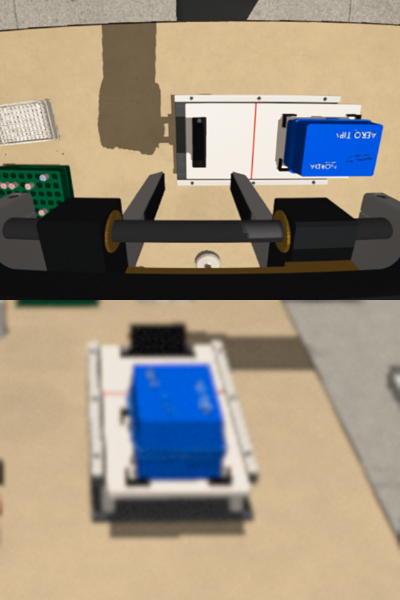

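>>> carry_out:
  increments:
    - {"x":-0.04,"y":0.05,"z":0.7,"ax":0,"ay":0,"az":0}
    - {"x":0,"y":0,"z":0.7,"ax":0,"ay":0,"az":0}
    - {"x":0,"y":0,"z":0.7,"ax":0,"ay":0,"az":0}
    - {"x":0,"y":0,"z":0.6,"ax":0,"ay":0,"az":0}
    - {"x":0,"y":0,"z":0.3,"ax":0,"ay":0,"az":0}

```text
time_s: 8.0
ee_pos: [0.4767, -0.0655, 0.1301]
tcp_rot: [-0.014, -3.139, 0.001]
contact_force: [-0.0, 0.1, 0.6]
opening: 0.0599
grip_force: 0.0
```

>>> carry_out:
  increments:
    - {"x":0,"y":0,"z":0.3,"ax":0,"ay":0,"az":0}
    - {"x":0,"y":0,"z":0.3,"ax":0,"ay":0,"az":0}
    - {"x":0,"y":0,"z":0.15,"ax":0,"ay":0,"az":0}
    - {"x":0,"y":0,"z":0,"ax":0,"ay":0,"az":0}

```text
time_s: 8.4
ee_pos: [0.4774, -0.066, 0.0943]
tcp_rot: [-0.015, -3.14, 0.0]
contact_force: [0.1, 0.1, 0.4]
opening: 0.0601
grip_force: 0.0
```

```bash
python3 - <<'E'
from h import *
goal([.4775,-.0685,.093],-.01)
# refine line / stand end from f0 later
E
```

```text
t 8.4 shift(tool now) [-0.003 -0.051  0.027] shift(tool goal) [-0.003 -0.051  0.026] turn [-0.002 -0.01   0.004]
```

Shift 2.5 mm and close.

>>> carry_out:
  grip: 0
  increments:
    - {"x":0,"y":-0.05,"z":0.02,"ax":0,"ay":0,"az":0}
    - {"x":0,"y":0,"z":0,"ax":0,"ay":0,"az":0}
    - {"x":0,"y":0,"z":0,"ax":0,"ay":0,"az":0}
    - {"x":0,"y":0,"z":0,"ax":0,"ay":0,"az":0}
    - {"x":0,"y":0,"z":0,"ax":0,"ay":0,"az":0}

```text
time_s: 8.9
ee_pos: [0.4778, -0.0689, 0.0942]
tcp_rot: [0.016, 3.141, 0.0]
contact_force: [-0.3, 0.3, -0.4]
opening: 0.0235
grip_force: 0.0
```

>>> carry_out:
  increments:
    - {"x":0,"y":0,"z":0,"ax":0,"ay":0,"az":0}
    - {"x":0,"y":0,"z":0,"ax":0,"ay":0,"az":0}

```text
time_s: 9.1
ee_pos: [0.4778, -0.0689, 0.0941]
tcp_rot: [0.016, 3.141, 0.0]
contact_force: [-0.6, 0.8, 2.1]
opening: 0.0135
grip_force: 30.0
```

```bash
python3 - <<'E'
from h import *
import pickle
s=r.sense();print(s['ee_pos'],s['tcp_rot'],s['contact_force'],s['moment'],s['grip_force'])
pickle.dump(optics.get_calibration('wrist'),open('g.pkl','wb'))
a=optics.snapshot('wrist');cv2.imwrite('pics/g0.png',a)
b=optics.snapshot('side');cv2.imwrite('pics/gs.png',b)
f=cv2.resize(cv2.imread('pics/f0.png')[125:265,235:515],None,fx=2.7,fy=2.7,interpolation=cv2.INTER_CUBIC)
cv2.imwrite('pics/f1.png',f)
E
```

```text
[ 0.47775794 -0.06887616  0.09407523] [1.60615138e-02 3.14140697e+00 1.33366061e-04] [-0.60583371  0.75978534  2.10800463] [ 0.16241962  0.1132678  -0.10697104] 30.00051498413086
```

View pics/f1.png

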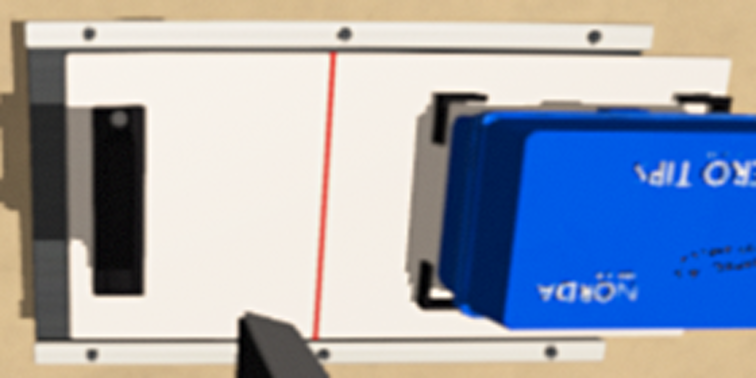

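```bash
python3 - <<'E'
from h import *
import pickle
k=pickle.load(open('f.pkl','rb'))
px=lambda l:np.array(l,float)/2.7+[235,125]-.3
print('rail L',onplane('w',px([(652,28),(650,50),(604,340),(604,360)]),.066,k).round(4)[:,:2].tolist())
print('rail R',onplane('w',px([(26,22),(36,362)]),.066,k).round(4)[:,:2].tolist())
print('line',onplane('w',px([(333,54),(316,340)]),.07,k).round(4)[:,:2].tolist())
print('board inner',onplane('w',px([(67,55),(70,338)]),.07,k).round(4)[:,:2].tolist(), 'outer',onplane('w',px([(730,60)]),.07,k).round(4))
E
```

```text
rail L [[0.3975, 0.188], [0.4078, 0.1884], [0.5557, 0.1856], [0.567, 0.1872]]
rail R [[0.3927, -0.1101], [0.5626, -0.1118]]
line [[0.4091, 0.0331], [0.5511, 0.0319]]
board inner [[0.408, -0.0911], [0.5481, -0.0936]] outer [[0.4123 0.2267 0.07  ]]
```

>>> carry_out:
  increments:
    - {"x":0,"y":0,"z":0.015,"ax":0,"ay":0,"az":0}
    - {"x":0,"y":0.1,"z":0,"ax":0,"ay":0,"az":0}
    - {"x":0,"y":0.2,"z":0,"ax":0,"ay":0,"az":0}
    - {"x":0,"y":0.2,"z":0,"ax":0,"ay":0,"az":0}
    - {"x":0,"y":0.2,"z":0,"ax":0,"ay":0,"az":0}

```text
time_s: 9.7
ee_pos: [0.479, -0.0353, 0.094]
tcp_rot: [0.019, 3.139, -0.003]
contact_force: [-0.8, -10.1, 13.2]
opening: 0.0138
grip_force: 30.0
```

```bash
python3 -c "
from h import *
s=r.sense();print(s['ee_pos'],s['tcp_rot'],s['contact_force'],s['moment'],s['grip_force'])"
```

```text
[ 0.4789584  -0.03534016  0.09399438] [ 1.85570041e-02  3.13932121e+00 -2.63802559e-03] [ -0.76707674 -10.09721809  13.18935254] [-2.13819151  0.23540161  0.01217677] 30.009601414203644
```

>>> carry_out:
  increments:
    - {"x":0,"y":0.22,"z":0,"ax":0,"ay":0,"az":0}
    - {"x":0,"y":0.22,"z":0,"ax":0,"ay":0,"az":0}
    - {"x":0,"y":0.22,"z":0,"ax":0,"ay":0,"az":0}
    - {"x":0,"y":0.22,"z":0,"ax":0,"ay":0,"az":0}
    - {"x":0,"y":0.22,"z":0,"ax":0,"ay":0,"az":0}

```text
time_s: 10.2
ee_pos: [0.4796, 0.0198, 0.094]
tcp_rot: [0.019, 3.139, -0.002]
contact_force: [0.4, -11.2, 15.3]
opening: 0.0141
grip_force: 30.0
```

>>> carry_out:
  increments:
    - {"x":0,"y":0.22,"z":0,"ax":0,"ay":0,"az":0}
    - {"x":0,"y":0.22,"z":0,"ax":0,"ay":0,"az":0}
    - {"x":0,"y":0.22,"z":0,"ax":0,"ay":0,"az":0}
    - {"x":0,"y":0.22,"z":0,"ax":0,"ay":0,"az":0}
    - {"x":0,"y":0.22,"z":0,"ax":0,"ay":0,"az":0}

```text
time_s: 10.7
ee_pos: [0.4802, 0.0747, 0.094]
tcp_rot: [0.019, 3.14, -0.002]
contact_force: [-0.1, -11.8, 16.5]
opening: 0.0135
grip_force: 30.0
```

```bash
python3 - <<'E'
from h import *
import pickle
s=r.sense();print(s['ee_pos'],s['tcp_rot'],s['contact_force'],s['moment'],s['grip_force'])
pickle.dump(optics.get_calibration('wrist'),open('i.pkl','wb'))
a=optics.snapshot('wrist');cv2.imwrite('pics/i0.png',a)
b=optics.snapshot('side');cv2.imwrite('pics/is.png',b)
c=cv2.resize(b[150:290,220:400],(720,560),interpolation=cv2.INTER_CUBIC)
cv2.imwrite('pics/i.png',np.hstack([cv2.resize(a,(427,320)),cv2.resize(c,(373,290),interpolation=cv2.INTER_AREA)[:320] if 0 else cv2.resize(c,(373,320))]))
E
```

```text
[0.48020732 0.0747304  0.09398769] [ 1.85751495e-02  3.13951086e+00 -2.15856842e-03] [ -0.11104961 -11.84182253  16.51674814] [-2.56497872  0.21413861  0.04705728] 30.010847747325897
```

View pics/i.png

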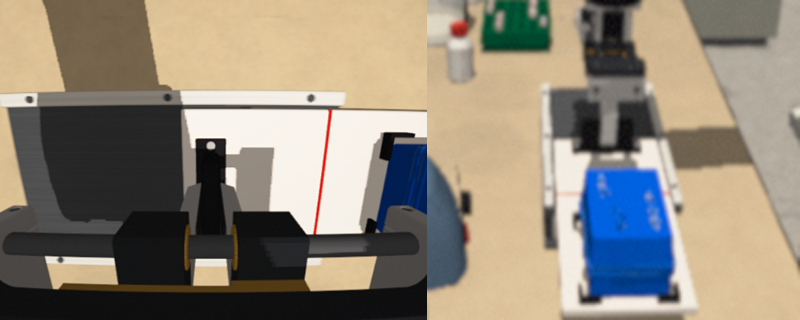

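```bash
python3 - <<'E'
import cv2
a=cv2.imread('pics/i0.png')[110:350,380:480]
cv2.imwrite('pics/j.png',cv2.resize(a,(250,600),interpolation=cv2.INTER_CUBIC))
E
```

```text
(no output)
```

View pics/j.png

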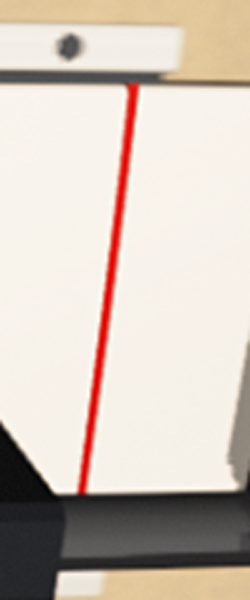

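```bash
python3 - <<'E'
from h import *
import pickle
k=pickle.load(open('i.pkl','rb'))
px=lambda l:np.array(l,float)/2.5+[380,110]-.3
E=onplane('w',px([(182,27),(180,70),(103,575),(103,594)]),.066,k)[:,:2];L=onplane('w',px([(132,88),(82,492)]),.07,k)[:,:2]
print(E.round(4).tolist(),L.round(4).tolist())
e=np.polyfit(E[:,0],E[:,1],1);l=np.polyfit(L[:,0],L[:,1],1);print(np.polyval(e,.48),np.polyval(l,.48),e,l)
E
```

```text
[[0.3964, 0.1895], [0.4072, 0.1903], [0.5598, 0.1873], [0.5669, 0.1882]] [[0.4117, 0.1758], [0.5275, 0.175]]
0.18886006251902526 0.1752905976433815 [-0.01264565  0.19492997] [-0.00710802  0.17870245]
```

>>> carry_out:
  increments:
    - {"x":0,"y":0.09,"z":0,"ax":0,"ay":0,"az":0}
    - {"x":0,"y":0.09,"z":0,"ax":0,"ay":0,"az":0}
    - {"x":0,"y":0.09,"z":0,"ax":0,"ay":0,"az":0}
    - {"x":0,"y":0,"z":0,"ax":0,"ay":0,"az":0}
    - {"x":0,"y":0,"z":0,"ax":0,"ay":0,"az":0}

```text
time_s: 11.3
ee_pos: [0.4804, 0.0886, 0.094]
tcp_rot: [0.017, 3.14, -0.001]
contact_force: [0.2, -5.3, 14.5]
opening: 0.0137
grip_force: 30.0
```

```bash
python3 - <<'E'
from h import *
import pickle
s=r.sense();print(s['ee_pos'],s['tcp_rot'],s['contact_force'],s['moment'],s['grip_force'])
pickle.dump(optics.get_calibration('wrist'),open('k.pkl','wb'))
a=optics.snapshot('wrist')
b=optics.snapshot('side')
c=cv2.resize(b[170:300,270:400],(500,500),interpolation=cv2.INTER_CUBIC)
d=cv2.resize(a[110:350,380:500],(300,600),interpolation=cv2.INTER_CUBIC)
cv2.imwrite('pics/k.png',np.hstack([d,np.vstack([c,c[:100]*0])]))
E
```

```text
[0.48038952 0.08861891 0.09398942] [ 1.74577127e-02  3.13951952e+00 -8.92822234e-04] [ 0.15858359 -5.33596072 14.54823012] [-1.43963854  0.10624646 -0.01212568] 30.00388205051422
```

View pics/k.png

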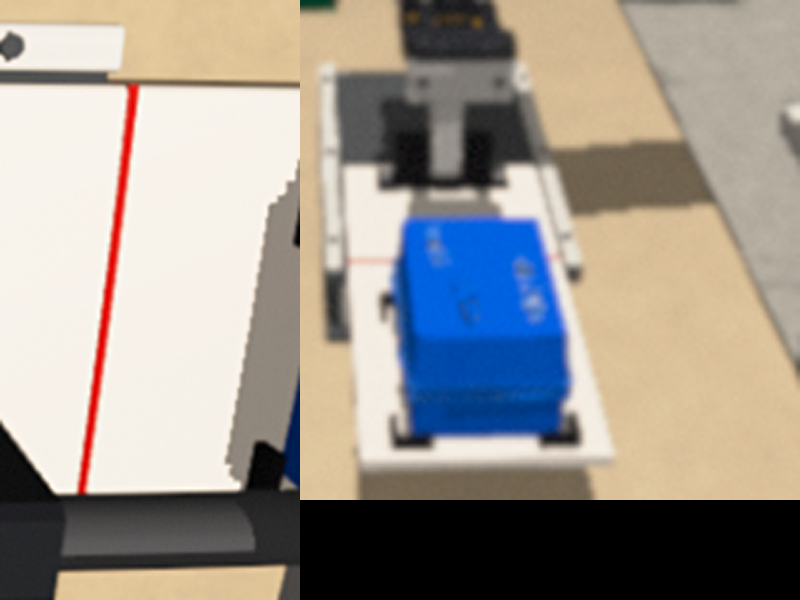

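```bash
python3 - <<'E'
from h import *
import pickle
k=pickle.load(open('k.pkl','rb'))
px=lambda l:np.array(l,float)/2.5+[380,110]-.3
print(onplane('w',px([(124,27),(121,70)]),.066,k)[:,:2].round(4).tolist(),onplane('w',px([(132,88),(82,492)]),.07,k)[:,:2].round(4).tolist(),onplane('w',px([(108,77)]),.06,k))
E
```

```text
[[0.3965, 0.1881], [0.4073, 0.1884]] [[0.4118, 0.1897], [0.5277, 0.189]] [[0.40906814 0.1880518  0.06      ]]
```

```bash
python3 -c "
from station import r
s=r.sense();print(s['ee_pos'],s['contact_force'],s['grip_force']);print(r.sign_off())"
```

```text
[0.48037352 0.08861106 0.09398715] [-0.37572947 -7.52309088 15.63692969] 30.00365048646927
the job is handed in; nothing more can be done
None
```

The job is handed in, but no verdict came back: the lid is shut, the red line measured within about 2 mm of the stand's left end (6 mm allowed), and the board looked flat on the stand in the last pictures, with the grip still held at 30 N.

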